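# Find the heavy side of the jogger's eccentric drive and hold it down

## Robot

A 7-joint arm with a two-finger parallel gripper is mounted at the origin on the work surface. World frame = base frame: x ahead of the robot, y to its left, z up, the work surface at z = 0. Lengths are in m, angles in rad, forces in N, time in s.
With the tool pointing down it reaches from about 0.425 to 0.875 m from the base axis. Payload 4.7 kg.
Tool frame: the origin (TCP) lies between the finger pads, 19 mm behind the fingertips; this is the grasp point; z points along the fingers, y is the line along which they close (so a half turn about z gives the same grasp; the last joint's range is limited). The gripper opens to 85 mm and grips with 20 to 120 N. Pads are 22 mm wide; open, the fingers measure 114 mm over their backs; the gripper's body (76 mm by 85 mm) begins 54 mm behind the grasp point. The pads swing forward as they close: fully open they stand 13 mm farther back than shut.
Start: joints at [1.25, 0.321, -0.07, 1.45, 0.023, 1.371, -0.057], TCP at [0.214, -0.614, 0.25] pointing down, gripper open.
Joint ranges: [-2.86, 2.86], [-0.3, 2.09], [-1.38, 1.24], [0.06, 2.45], [-1.56, 4.7], [0.09, 2.05], [-2.69, 2.69]. Speed limits (rad/s): [2.57, 2.57, 3.14, 3.14, 3.14, 3.14, 3.14].

## Interface

Orientations are given as a unit quaternion [w, x, y, z].
In Python, from workcell import env gives the robot as it stands.
- The arm moves only by the tool carry_out, never from a script. Its argument "series" is a list of rows, each an object of numbers: "hand": the finger opening in cm, from 0 to 8.54; "tx", "ty", "tz": the shift along the tool's x, y, z in cm; "turn": the turn about the tool's z in degrees. In form: [{"hand": .., "tx": .., "ty": .., "tz": .., "turn": ..}, ...]. A call has 1 to 12 rows; each row shifts and turns the commanded pose from where the row before left it, along the tool's axes as they then stand; what a row does not reach is not made up. A row lasts 1/12 s, in which the tool goes at most 41.7 mm and 7.16 degrees, less where a joint would pass 70% of its speed; a pose out of reach is approached as far as the arm can. A call with a gripper value outside its range is refused whole. The fingers move at their own pace and stop on an object; the grip force is fixed at half the most. Time passes only in rows, so rows that do not move let the fingers close. It gives the time, the measured TCP pose, the force, the opening and the grip force at its end, in the units of the state.
- env.get_obs(): the state, without advancing time (a new reading comes with each control period).
- env.snapshot(name): name is "side" or "top"; returns a dict with "pixels" (384x512x3 uint8, red, green, blue), "depth" (384x512 float32, m along the optical axis (not along the pixel's ray), 0 where there is no reading), "mtx" (3x3 intrinsics, pixels), "rvec" (rotation vector, rad) and "tvec" (3), from world to camera coordinates, as OpenCV has them. Camera axes: x right, y down, z forward; pixel columns grow to the right and rows downward; lengths in m; the calibration is good to about 2 mm. A picture is of the moment at which its call begins.
- env.sign_off(): hands the job in; it is judged then, once.
Trained networks look in a picture, given as the dict that the camera call returned (one of the last four; its "shot" number tells which), for a name from the list of things; names that differ only in an ending like _2 or _b are one class to them, and where a whole thing is asked for, a point or a joint stands for the part that bears it (a point fixed in the world has none). Each returns a list of dicts, best first, with "conf" (0 to 1); they miss things now and then, are a little off and sometimes report something else, mostly with a low value. They report only what shows in the picture. A call takes as long as a camera call.
- env.find_in(query, picture): "point" ([x, y, z] in m, in world coordinates, good to about 4 mm: the middle of the surface that is visible of it).
- env.regions_of(query, picture): "mask" (384x512 bool, what is visible of it).
- env.place_of(query, picture): "point" ([x, y, z] in m, in world coordinates, good to about 4 mm: a listed point, or the origin of a listed thing).
The state is a dict: "time_s": time; "joints": joint angles; "dq": joint speeds; "tau": joint torques, N m; "position": TCP position; "ee_rot": TCP orientation; "wrist_force": force on the tool from outside, world axes, zero at the start; "wrist_torque": the same for the moment, N m; "opening": finger opening in m; "grasp_force": force on a finger pad.
Only numpy, scipy, OpenCV 4.12 (cv2) and the standard library are available. Lean on these libraries where they do the work, as an engineer would, in place of code of your own. Each camera call takes 0.05 s, during which the arm holds its last target. There are 200 camera calls.

## Task

The sheet jogger's eccentric drive stands on the bench with its weight hidden under the closed cover: turn it by the handle of its handwheel and feel from the pull where the heavy side is. Bring the heavy side straight down and finish holding the handle in your grip there, wheel still, ready for the second weight to be keyed on in step; leave the other things on the bench alone.

Things in the scene. Friction and masses are not known exactly. Their poses are not given: they have to be found in the camera images.
- drive: eccentric drive of a sheet jogger, grey casting fixed to the bench: foot plate 170 x 190 mm, ribbed bearing tube lying level, a round closed blue cover at one end of its shaft, a handwheel at the other. Origin: underside, between the ends; z up; +y along the shaft towards the handwheel, x level across the shaft. Shaft 150 mm above the bench, top of cover 224 mm, top of wheel 230 mm
- cover (a point): middle of the blue cover, on the shaft's line. Inside, a half-round steel weight (its centre 23 mm off the shaft) is clamped to the shaft and turns with the wheel. Its angle to the handle is different every time, cannot be seen and is not reported (these axes stay fixed): it can only be felt at the handle. All else that turns is balanced
- wheel_axis (a point): fixed point on the shaft's centre line 55 mm out from the wheel's front face: the centre of the circle (radius 68 mm, in the vertical plane across the shaft) on which handle_mid travels; axes as drive
- handle_mid (a point): point on the handle's centre line, 55 mm out from the wheel's front face (of 90 mm), the place to grip. It is 68 mm from wheel_axis; the wheel's face and rim lie 55 mm behind it, nothing is beside, above or in front of it
- handle: revolving handle of the handwheel: black plastic, diameter 28 mm over its middle (22 mm near the wheel), 90 mm long, parallel to the shaft. It turns freely on its own spindle, so a gripper may keep its orientation while the wheel goes round. Origin on its centre line at the wheel's front face, y outwards. The wheel is aluminium, three spokes, diameter 160 mm, rim 18 mm thick
- handwheel (a joint): wheel angle, rad, no stops: 0 with the handle straight up, growing as the handle goes from the top towards the drive's +x. Seals drag evenly (0.26 N m) either way and hold it wherever it is left. Lifting the weight adds to the drag, letting it sink takes off: 0.16 to 0.22 N m x sine of its angle from straight down, most when level with the shaft, none straight down or up
- spare_weight: bystander: the second eccentric weight, half-round steel, radius 55 mm, 22 mm thick, lying flat, with a round hub 34 mm high at the middle of its straight edge; origin under the hub
- pulley: bystander: steel belt pulley, diameter 80 mm, 34 mm high, lying flat; origin under its centre
- spanner: bystander: spanner 200 mm long, lying flat along its x; origin underneath at the middle
- foil_roll_a: bystander: roll of foil tape, diameter 104 mm, 50 mm high, lying flat; origin under its centre
- foil_roll_b: bystander: roll of foil tape, diameter 116 mm, 75 mm high, lying flat; origin under its centre
- pads_a: bystander: stack of die-cut pads 130 x 100 mm, 50 mm high; origin under its centre
- pads_b: bystander: stack of die-cut pads 130 x 100 mm, 30 mm high; origin under its centre
- grease_tin: bystander: grey tin, diameter 72 mm, 70 mm high; origin under its centre

How it is judged:
On the way:
1. the wheel has been turned by its handle, held between the fingers (contact force between the fingers and handle above 1 N and distance between the grasp point and handle_mid below 0.05 m and distance of handle_mid from where it was at the start of the episode above 0.05 m), for 0.1 s.
At the end, for the whole second after the job is handed in: The hidden weight's centre is straight below the shaft to within 15 degrees either way (6 mm sideways at 23 mm radius), the handle is gripped (over 1 N of contact, tool point within 50 mm of handle_mid), the wheel stands still (under 0.03 rad/s), and no bystander has been shifted by more than 30 mm (x of eccentric_c0 in the frame of wheel_axis between -0.006 and 0.006 m and z of eccentric_c0 in the frame of wheel_axis below -0.015 m and contact force between the fingers and handle above 1 N and distance between the grasp point and handle_mid below 0.05 m and velocity of joint handwheel between -0.03 and 0.03 rad/s); the arm keeps its last pose, push and grip.
It fails at once if a bystander on the bench is shifted by more than 30 mm (distance of any of spare_weight, pulley, spanner, foil_roll_a, foil_roll_b, pads_a, pads_b, grease_tin from where it was at the start of the episode above 0.03 m).
It also fails if it takes over 64 s, if anything falls off the work surface, if the arm or the gripper's body presses on something with over 40 N, if the wrist force passes 120 N, or if a joint passes its speed limit or range.

## Working session

There is one attempt and no reset: what is moved stays moved. The work goes in short steps, Python scripts to look and compute and a tool call to move; the robot and the scene stay as the last step left them, time stands still between calls to the robot, and variables do not carry over. Pictures are saved under pics/ and viewed, at most 10 in all, crops included, and the job is handed in when it is done.

Besides the shell and the picture viewer there is one more tool, called after ">>>" as name(argument=value, ...), one argument or row to a line, values as JSON. carry_out: Moves the arm, as the interface text tells. Its arguments: {"type":"object","properties":{"series":{"type":"array"}},"required":["series"]}

```bash
mkdir -p pics; ls; python3 - <<'E'
from workcell import env
import cv2,numpy as np
o=env.get_obs(); print(o)
for n in ("side","top"):
    p=env.snapshot(n); cv2.imwrite(f"pics/{n}0.png",p["pixels"][:,:,::-1])
    R=cv2.Rodrigues(np.array(p["rvec"]))[0]; print(n,"cam",(-R.T@np.array(p["tvec"])).round(3))
    for q in ("drive","cover","wheel_axis","handle_mid","handle"):
        for r in env.place_of(q,p)[:2]: print(q,np.round(r["point"],3),round(r["conf"],2))
E
```

```text
pics
{'time_s': 0.0, 'joints': array([ 1.25009114,  0.32185516, -0.07009283,  1.45166752,  0.02258233,
        1.37080066, -0.05691435]), 'dq': array([-0.00065441, -0.0008174 , -0.0006094 , -0.0007443 ,  0.00052083,
       -0.00069522, -0.00038611]), 'tau': array([ 2.76633282e-04, -4.93573630e+01, -3.81722935e-01, -3.14342844e+01,
        1.29383206e-02,  1.12230505e-02, -1.72254539e-05]), 'position': array([ 0.21338133, -0.6134474 ,  0.24890639]), 'ee_rot': array([-9.50967860e-04,  9.86018728e-01,  1.66631702e-01, -2.00287659e-04]), 'wrist_force': array([-0.01674264, -0.20926362, -0.15369851]), 'wrist_torque': array([-0.0062431 , -0.05972929, -0.0146472 ]), 'grasp_force': 0.0, 'opening': 0.0856465481728155}
side cam [0.26  0.914 0.692]
drive [ 0.59  -0.163 -0.001] 0.61
cover [ 0.589 -0.277  0.146] 0.86
wheel_axis [0.593 0.006 0.148] 0.56
handle_mid [0.586 0.006 0.216] 0.77
handle [ 0.578 -0.051  0.215] 0.55
top cam [ 0.438 -0.012  1.516]
drive [ 0.59  -0.16  -0.006] 0.86
cover [ 0.594 -0.283  0.147] 0.74
cover [ 0.507  0.319 -0.003] 0.54
handle [ 0.584 -0.052  0.215] 0.61
```

View images.

View pics/side0.png

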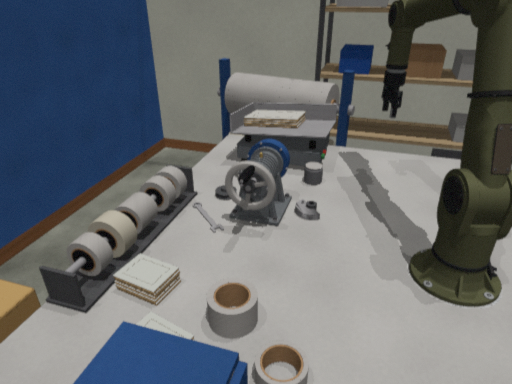

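View pics/top0.png

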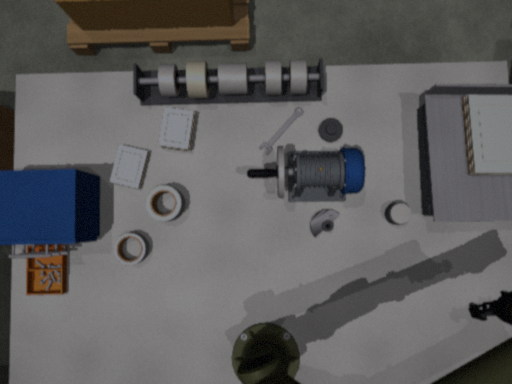

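The side view shows the wheel at about (250,185), with the cover at about (270,155). The top view shows the black handle at about (263,173) along world y and pointing up. The drive axes line up with the world axes: shaft at x≈0.592, z≈0.15, handle_mid y≈0.006. First I turn the tool so the fingers close along x and rise.

>>> carry_out(
  series=[
    {"hand": 8.5, "tx": 0, "ty": 0, "tz": -0.9, "turn": -7.1},
    {"hand": 8.5, "tx": 0, "ty": 0, "tz": -0.9, "turn": -7.1},
    {"hand": 8.5, "tx": 0, "ty": 0, "tz": -0.9, "turn": -7.1},
    {"hand": 8.5, "tx": 0, "ty": 0, "tz": -0.9, "turn": -7.1},
    {"hand": 8.5, "tx": 0, "ty": 0, "tz": -0.9, "turn": -7.1},
    {"hand": 8.5, "tx": 0, "ty": 0, "tz": -0.9, "turn": -7.1},
    {"hand": 8.5, "tx": 0, "ty": 0, "tz": -0.9, "turn": -7.1},
    {"hand": 8.5, "tx": 0, "ty": 0, "tz": -0.9, "turn": -7.1},
    {"hand": 8.5, "tx": 0, "ty": 0, "tz": -0.9, "turn": -7.1},
    {"hand": 8.5, "tx": 0, "ty": 0, "tz": -0.9, "turn": -6.9},
    {"hand": 8.5, "tx": 0, "ty": 0, "tz": 0, "turn": 0},
  ],
)

```text
time_s: 1.52
position: [0.2138, -0.6146, 0.3423]
ee_rot: [0.002, 0.706, 0.708, -0.001]
wrist_force: [-0.1, 0.5, 0.2]
opening: 0.0852
grasp_force: 0.0
```

>>> carry_out(
  series=[
    {"hand": 8.5, "tx": 3.46, "ty": 2.07, "tz": 0, "turn": 0},
    {"hand": 8.5, "tx": 3.46, "ty": 2.07, "tz": 0, "turn": 0},
    {"hand": 8.5, "tx": 3.46, "ty": 2.07, "tz": 0, "turn": 0},
    {"hand": 8.5, "tx": 3.46, "ty": 2.07, "tz": 0, "turn": 0},
    {"hand": 8.5, "tx": 3.46, "ty": 2.07, "tz": 0, "turn": 0},
    {"hand": 8.5, "tx": 3.46, "ty": 2.07, "tz": 0, "turn": 0},
    {"hand": 8.5, "tx": 3.46, "ty": 2.07, "tz": 0, "turn": 0},
    {"hand": 8.5, "tx": 3.46, "ty": 2.07, "tz": 0, "turn": 0},
    {"hand": 8.5, "tx": 3.46, "ty": 2.07, "tz": 0, "turn": 0},
    {"hand": 8.5, "tx": 3.46, "ty": 2.07, "tz": 0, "turn": 0},
    {"hand": 8.5, "tx": 3.46, "ty": 2.07, "tz": 0, "turn": 0},
    {"hand": 8.5, "tx": 3.46, "ty": 2.07, "tz": 0, "turn": 0},
  ],
)

```text
time_s: 2.52
position: [0.4625, -0.1969, 0.3398]
ee_rot: [0.0, 0.709, 0.706, -0.0]
wrist_force: [0.2, -0.8, 0.3]
opening: 0.0851
grasp_force: 0.0
```

>>> carry_out(
  series=[
    {"hand": 8.5, "tx": 3.46, "ty": 2.07, "tz": 0, "turn": 0},
    {"hand": 8.5, "tx": 3.46, "ty": 2.07, "tz": 0, "turn": 0},
    {"hand": 8.5, "tx": 3.46, "ty": 2.07, "tz": 0, "turn": 0},
    {"hand": 8.5, "tx": 3.46, "ty": 2.07, "tz": 0, "turn": 0},
    {"hand": 8.5, "tx": 3.46, "ty": 2.07, "tz": 0, "turn": 0},
    {"hand": 8.5, "tx": 3.46, "ty": 2.07, "tz": 0, "turn": 0},
    {"hand": 8.5, "tx": 0, "ty": 0, "tz": 0, "turn": 0},
    {"hand": 8.5, "tx": 0, "ty": 0, "tz": 0, "turn": 0},
  ],
)

```text
time_s: 3.18
position: [0.5865, 0.0123, 0.339]
ee_rot: [-0.001, 0.706, 0.708, 0.0]
wrist_force: [0.3, -1.1, 0.8]
opening: 0.085
grasp_force: 0.0
```

```bash
python3 - <<'E'
from workcell import env
import cv2,numpy as np
for n in ("side","top"):
    p=env.snapshot(n); cv2.imwrite(f"pics/{n}1.png",cv2.resize(p["pixels"][80:260,170:370,::-1],(800,600)) if 0 else cv2.resize(p["pixels"][90:240,180:380,::-1],(800,600),interpolation=cv2.INTER_CUBIC))
    for q in ("cover","wheel_axis","handle_mid","handle","drive"):
        for r in env.place_of(q,p)[:1]: print(n,q,np.round(r["point"],4),round(r["conf"],2))
print(env.get_obs()["position"],env.get_obs()["wrist_force"],env.get_obs()["joints"])
E
```

```text
side cover [ 0.5897 -0.2789  0.148 ] 0.83
side wheel_axis [0.5907 0.0031 0.1508] 0.7
side handle_mid [0.5812 0.0038 0.2135] 0.57
side handle [ 0.5791 -0.0489  0.2147] 0.65
side drive [ 0.5936 -0.1622 -0.0017] 0.63
top cover [ 0.5908 -0.2835  0.1502] 0.65
top drive [ 0.5914 -0.1651 -0.0051] 0.88
[0.58626259 0.00840925 0.34013207] [-0.07832056 -0.9450067  -0.84761981] [ 0.61498432  0.2364432  -0.80859208  1.44772245  0.17077022  1.52945416
 -0.18765072]
```

>>> carry_out(
  series=[
    {"hand": 8.5, "tx": 0, "ty": -0.1, "tz": 2.4, "turn": 0},
    {"hand": 8.5, "tx": 0, "ty": -0.1, "tz": 2.4, "turn": 0},
    {"hand": 8.5, "tx": 0, "ty": -0.1, "tz": 2.4, "turn": 0},
    {"hand": 8.5, "tx": 0, "ty": 0, "tz": 2.4, "turn": 0},
    {"hand": 8.5, "tx": 0, "ty": 0, "tz": 1.6, "turn": 0},
    {"hand": 8.5, "tx": 0, "ty": 0, "tz": 1.1, "turn": 0},
    {"hand": 8.5, "tx": 0, "ty": 0, "tz": 0, "turn": 0},
    {"hand": 8.5, "tx": 0, "ty": 0, "tz": 0, "turn": 0},
  ],
)

```text
time_s: 4.45
position: [0.5834, 0.0088, 0.2172]
ee_rot: [-0.0, 0.707, 0.707, -0.0]
wrist_force: [0.2, -0.2, 0.9]
opening: 0.0852
grasp_force: 0.0
```

```bash
python3 - <<'E'
from workcell import env
import cv2,numpy as np
p=env.snapshot("side"); cv2.imwrite("pics/side2.png",cv2.resize(p["pixels"][90:240,180:380,::-1],(800,600),interpolation=cv2.INTER_CUBIC))
for q in ("wheel_axis","handle_mid"):
    for r in env.place_of(q,p)[:1]: print(q,np.round(r["point"],4),round(r["conf"],2))
o=env.get_obs();print(o["position"],o["wrist_force"])
E
```

```text
wheel_axis [0.5915 0.0017 0.1486] 0.98
handle_mid [0.5821 0.0053 0.2181] 0.61
[0.58422418 0.00894875 0.21848988] [-1.4223406  -0.44953248  0.49665896]
```

View pics/side2.png

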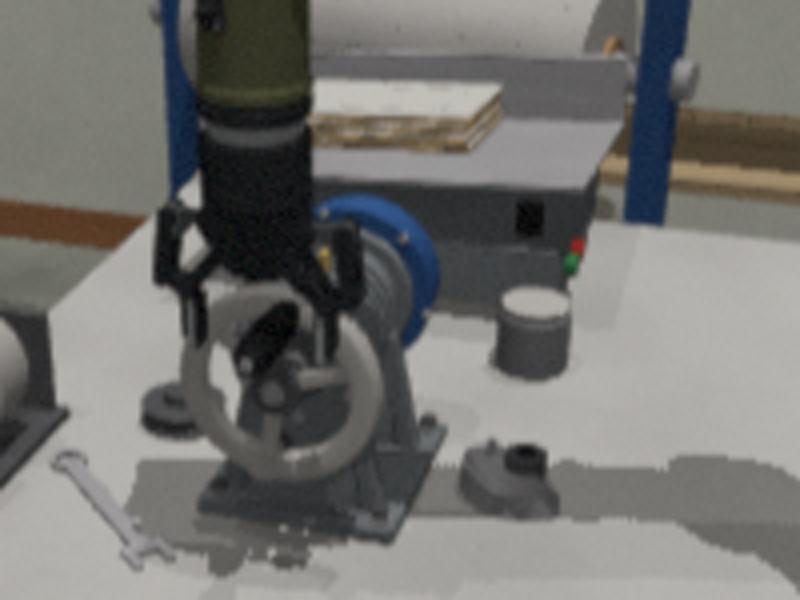

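The crop shows the handle at about (265,345) between the open fingers at (195,310) and (325,330). I close on it.

>>> carry_out(
  series=[
    {"hand": 1.5, "tx": 0, "ty": 0, "tz": 0, "turn": 0},
    {"hand": 1.5, "tx": 0, "ty": 0, "tz": 0, "turn": 0},
    {"hand": 1.5, "tx": 0, "ty": 0, "tz": 0, "turn": 0},
    {"hand": 1.5, "tx": 0, "ty": 0, "tz": 0, "turn": 0},
    {"hand": 1.5, "tx": 0, "ty": 0, "tz": 0, "turn": 0},
    {"hand": 1.5, "tx": 0, "ty": 0, "tz": 0, "turn": 0},
    {"hand": 1.5, "tx": 0, "ty": 0, "tz": 0, "turn": 0},
    {"hand": 1.5, "tx": 0, "ty": 0, "tz": 0, "turn": 0},
    {"hand": 1.5, "tx": 0, "ty": 0, "tz": 0, "turn": 0},
    {"hand": 1.5, "tx": 0, "ty": 0, "tz": 0, "turn": 0},
  ],
)

```text
time_s: 5.43
position: [0.5835, 0.0087, 0.2173]
ee_rot: [0.0, 0.707, 0.707, 0.0]
wrist_force: [-1.1, -0.2, 3.5]
opening: 0.0264
grasp_force: 58.9
```

```bash
cat > rows.py <<'E'
import numpy as np,sys
def rows(a0,a1,step,r=6.8):
    n=round(abs(a1-a0)/step); a=np.radians(np.linspace(a0,a1,n+1))
    x=np.round(r*np.sin(a),2); z=np.round(r*np.cos(a),2)
    return [(round(p,2),round(-q,2)) for p,q in zip(np.diff(x),np.diff(z))]
if __name__=="__main__": 
    for i,r in enumerate(rows(*map(float,sys.argv[1:4]))): print(r,end="\n" if i%3==2 else " ")
E
python3 rows.py -6.5 353.5 10
```

```text
(np.float64(1.19), np.float64(-0.03)) (np.float64(1.17), np.float64(0.18)) (np.float64(1.12), np.float64(0.37))
(np.float64(1.04), np.float64(0.57)) (np.float64(0.93), np.float64(0.74)) (np.float64(0.79), np.float64(0.89))
(np.float64(0.62), np.float64(1.01)) (np.float64(0.43), np.float64(1.1)) (np.float64(0.24), np.float64(1.16))
(np.float64(0.03), np.float64(1.19)) (np.float64(-0.18), np.float64(1.17)) (np.float64(-0.37), np.float64(1.12))
(np.float64(-0.57), np.float64(1.04)) (np.float64(-0.74), np.float64(0.93)) (np.float64(-0.89), np.float64(0.79))
(np.float64(-1.01), np.float64(0.62)) (np.float64(-1.1), np.float64(0.43)) (np.float64(-1.16), np.float64(0.24))
(np.float64(-1.19), np.float64(0.03)) (np.float64(-1.17), np.float64(-0.18)) (np.float64(-1.12), np.float64(-0.37))
(np.float64(-1.04), np.float64(-0.57)) (np.float64(-0.93), np.float64(-0.74)) (np.float64(-0.79), np.float64(-0.89))
(np.float64(-0.62), np.float64(-1.01)) (np.float64(-0.43), np.float64(-1.1)) (np.float64(-0.24), np.float64(-1.16))
(np.float64(-0.03), np.float64(-1.19)) (np.float64(0.18), np.float64(-1.17)) (np.float64(0.37), np.float64(-1.12))
(np.float64(0.57), np.float64(-1.04)) (np.float64(0.74), np.float64(-0.93)) (np.float64(0.89), np.float64(-0.79))
(np.float64(1.01), np.float64(-0.62)) (np.float64(1.1), np.float64(-0.43)) (np.float64(1.16), np.float64(-0.24))
```

>>> carry_out(
  series=[
    {"hand": 1.5, "tx": 0, "ty": 1.19, "tz": -0.03, "turn": 0},
    {"hand": 1.5, "tx": 0, "ty": 1.17, "tz": 0.18, "turn": 0},
    {"hand": 1.5, "tx": 0, "ty": 1.12, "tz": 0.37, "turn": 0},
  ],
)

```text
time_s: 5.68
position: [0.6193, 0.0085, 0.2127]
ee_rot: [0.001, 0.707, 0.707, 0.001]
wrist_force: [0.3, -0.2, 2.6]
opening: 0.0264
grasp_force: 59.6
```

>>> carry_out(
  series=[
    {"hand": 1.5, "tx": 0, "ty": 1.04, "tz": 0.57, "turn": 0},
    {"hand": 1.5, "tx": 0, "ty": 0.93, "tz": 0.74, "turn": 0},
    {"hand": 1.5, "tx": 0, "ty": 0.79, "tz": 0.89, "turn": 0},
  ],
)

```text
time_s: 5.93
position: [0.6476, 0.0083, 0.1904]
ee_rot: [0.001, 0.707, 0.707, 0.001]
wrist_force: [0.7, -1.8, 4.0]
opening: 0.0267
grasp_force: 59.7
```

>>> carry_out(
  series=[
    {"hand": 1.5, "tx": 0, "ty": 0.62, "tz": 1.01, "turn": 0},
    {"hand": 1.5, "tx": 0, "ty": 0.43, "tz": 1.1, "turn": 0},
    {"hand": 1.5, "tx": 0, "ty": 0.24, "tz": 1.16, "turn": 0},
  ],
)

```text
time_s: 6.18
position: [0.6605, 0.0083, 0.1569]
ee_rot: [0.001, 0.707, 0.707, 0.001]
wrist_force: [3.0, -1.2, 4.9]
opening: 0.0266
grasp_force: 59.8
```

>>> carry_out(
  series=[
    {"hand": 1.5, "tx": 0, "ty": 0.03, "tz": 1.19, "turn": 0},
    {"hand": 1.5, "tx": 0, "ty": -0.18, "tz": 1.17, "turn": 0},
    {"hand": 1.5, "tx": 0, "ty": -0.37, "tz": 1.12, "turn": 0},
  ],
)

```text
time_s: 6.43
position: [0.6546, 0.0083, 0.1214]
ee_rot: [0.001, 0.707, 0.707, 0.001]
wrist_force: [3.8, -1.5, 5.0]
opening: 0.0266
grasp_force: 59.7
```

>>> carry_out(
  series=[
    {"hand": 1.5, "tx": 0, "ty": -0.57, "tz": 1.04, "turn": 0},
    {"hand": 1.5, "tx": 0, "ty": -0.74, "tz": 0.93, "turn": 0},
    {"hand": 1.5, "tx": 0, "ty": -0.89, "tz": 0.79, "turn": 0},
  ],
)

```text
time_s: 6.68
position: [0.6315, 0.0084, 0.0939]
ee_rot: [0.0, 0.707, 0.707, 0.0]
wrist_force: [1.5, -2.0, 11.7]
opening: 0.0266
grasp_force: 60.3
```

>>> carry_out(
  series=[
    {"hand": 1.5, "tx": 0, "ty": -1.01, "tz": 0.62, "turn": 0},
    {"hand": 1.5, "tx": 0, "ty": -1.1, "tz": 0.43, "turn": 0},
    {"hand": 1.5, "tx": 0, "ty": -1.16, "tz": 0.24, "turn": 0},
  ],
)

```text
time_s: 6.93
position: [0.5999, 0.0087, 0.0822]
ee_rot: [0.002, 0.707, 0.707, 0.002]
wrist_force: [5.0, -1.8, 11.1]
opening: 0.0264
grasp_force: 60.4
```

>>> carry_out(
  series=[
    {"hand": 1.5, "tx": 0, "ty": -1.19, "tz": 0.03, "turn": 0},
    {"hand": 1.5, "tx": 0, "ty": -1.17, "tz": -0.18, "turn": 0},
    {"hand": 1.5, "tx": 0, "ty": -1.12, "tz": -0.37, "turn": 0},
  ],
)

```text
time_s: 7.18
position: [0.5658, 0.0089, 0.0875]
ee_rot: [0.002, 0.707, 0.707, 0.002]
wrist_force: [9.2, -0.5, 8.1]
opening: 0.0264
grasp_force: 59.9
```

>>> carry_out(
  series=[
    {"hand": 1.5, "tx": 0, "ty": -1.04, "tz": -0.57, "turn": 0},
    {"hand": 1.5, "tx": 0, "ty": -0.93, "tz": -0.74, "turn": 0},
    {"hand": 1.5, "tx": 0, "ty": -0.79, "tz": -0.89, "turn": 0},
  ],
)

```text
time_s: 7.43
position: [0.5382, 0.0091, 0.1094]
ee_rot: [0.002, 0.707, 0.707, 0.003]
wrist_force: [10.7, 0.2, 1.9]
opening: 0.0264
grasp_force: 59.6
```

>>> carry_out(
  series=[
    {"hand": 1.5, "tx": 0, "ty": -0.62, "tz": -1.01, "turn": 0},
    {"hand": 1.5, "tx": 0, "ty": -0.43, "tz": -1.1, "turn": 0},
    {"hand": 1.5, "tx": 0, "ty": -0.24, "tz": -1.16, "turn": 0},
  ],
)

```text
time_s: 7.68
position: [0.5251, 0.0092, 0.1419]
ee_rot: [0.002, 0.707, 0.707, 0.002]
wrist_force: [12.3, -0.9, -2.3]
opening: 0.0266
grasp_force: 59.3
```

>>> carry_out(
  series=[
    {"hand": 1.5, "tx": 0, "ty": -0.03, "tz": -1.19, "turn": 0},
    {"hand": 1.5, "tx": 0, "ty": 0.18, "tz": -1.17, "turn": 0},
    {"hand": 1.5, "tx": 0, "ty": 0.37, "tz": -1.12, "turn": 0},
  ],
)

```text
time_s: 7.93
position: [0.5297, 0.0091, 0.1759]
ee_rot: [0.001, 0.707, 0.707, 0.002]
wrist_force: [11.1, 0.4, -8.4]
opening: 0.0265
grasp_force: 59.3
```

>>> carry_out(
  series=[
    {"hand": 1.5, "tx": 0, "ty": 0.57, "tz": -1.04, "turn": 0},
    {"hand": 1.5, "tx": 0, "ty": 0.74, "tz": -0.93, "turn": 0},
    {"hand": 1.5, "tx": 0, "ty": 0.89, "tz": -0.79, "turn": 0},
  ],
)

```text
time_s: 8.18
position: [0.549, 0.009, 0.2022]
ee_rot: [-0.002, 0.707, 0.707, -0.001]
wrist_force: [1.8, 0.9, -4.1]
opening: 0.0262
grasp_force: 59.9
```

>>> carry_out(
  series=[
    {"hand": 1.5, "tx": 0, "ty": 1.01, "tz": -0.62, "turn": 0},
    {"hand": 1.5, "tx": 0, "ty": 1.1, "tz": -0.43, "turn": 0},
    {"hand": 1.5, "tx": 0, "ty": 1.16, "tz": -0.24, "turn": 0},
  ],
)

```text
time_s: 8.43
position: [0.5815, 0.0088, 0.2169]
ee_rot: [-0.001, 0.707, 0.707, -0.002]
wrist_force: [-2.3, -0.4, 7.6]
opening: 0.0265
grasp_force: 61.4
```

>>> carry_out(
  series=[
    {"hand": 1.5, "tx": 0, "ty": -1.16, "tz": 0.24, "turn": 0},
    {"hand": 1.5, "tx": 0, "ty": -1.1, "tz": 0.43, "turn": 0},
    {"hand": 1.5, "tx": 0, "ty": -1.01, "tz": 0.62, "turn": 0},
  ],
)

```text
time_s: 8.68
position: [0.5518, 0.0089, 0.2044]
ee_rot: [0.001, 0.707, 0.707, 0.002]
wrist_force: [7.7, -0.3, 0.2]
opening: 0.0262
grasp_force: 60.5
```

>>> carry_out(
  series=[
    {"hand": 1.5, "tx": 0, "ty": -0.89, "tz": 0.79, "turn": 0},
    {"hand": 1.5, "tx": 0, "ty": -0.74, "tz": 0.93, "turn": 0},
    {"hand": 1.5, "tx": 0, "ty": -0.57, "tz": 1.04, "turn": 0},
  ],
)

```text
time_s: 8.93
position: [0.53, 0.0091, 0.1764]
ee_rot: [0.002, 0.707, 0.707, 0.002]
wrist_force: [11.3, -0.3, 1.7]
opening: 0.0263
grasp_force: 60.6
```

>>> carry_out(
  series=[
    {"hand": 1.5, "tx": 0, "ty": -0.37, "tz": 1.12, "turn": 0},
    {"hand": 1.5, "tx": 0, "ty": -0.18, "tz": 1.17, "turn": 0},
    {"hand": 1.5, "tx": 0, "ty": 0.03, "tz": 1.19, "turn": 0},
  ],
)

```text
time_s: 9.18
position: [0.5252, 0.0092, 0.1418]
ee_rot: [0.002, 0.707, 0.707, 0.002]
wrist_force: [8.7, -0.5, 5.2]
opening: 0.0266
grasp_force: 60.9
```

>>> carry_out(
  series=[
    {"hand": 1.5, "tx": 0, "ty": 0.24, "tz": 1.16, "turn": 0},
    {"hand": 1.5, "tx": 0, "ty": 0.43, "tz": 1.1, "turn": 0},
    {"hand": 1.5, "tx": 0, "ty": 0.62, "tz": 1.01, "turn": 0},
  ],
)

```text
time_s: 9.43
position: [0.5383, 0.0091, 0.1092]
ee_rot: [0.002, 0.707, 0.707, 0.002]
wrist_force: [6.0, -0.6, 8.1]
opening: 0.0264
grasp_force: 61.0
```

>>> carry_out(
  series=[
    {"hand": 1.5, "tx": 0, "ty": 0.79, "tz": 0.89, "turn": 0},
    {"hand": 1.5, "tx": 0, "ty": 0.93, "tz": 0.74, "turn": 0},
    {"hand": 1.5, "tx": 0, "ty": 1.04, "tz": 0.57, "turn": 0},
  ],
)

```text
time_s: 9.68
position: [0.5656, 0.0089, 0.0874]
ee_rot: [0.001, 0.707, 0.707, 0.001]
wrist_force: [4.2, -1.1, 13.7]
opening: 0.0261
grasp_force: 61.6
```

>>> carry_out(
  series=[
    {"hand": 1.5, "tx": 0, "ty": 1.12, "tz": 0.37, "turn": 0},
    {"hand": 1.5, "tx": 0, "ty": 1.17, "tz": 0.18, "turn": 0},
    {"hand": 1.5, "tx": 0, "ty": 1.19, "tz": -0.03, "turn": 0},
  ],
)

```text
time_s: 9.93
position: [0.5987, 0.0087, 0.082]
ee_rot: [-0.0, 0.707, 0.707, -0.001]
wrist_force: [-3.4, -2.5, 16.4]
opening: 0.0262
grasp_force: 62.0
```

>>> carry_out(
  series=[
    {"hand": 1.5, "tx": 0, "ty": 1.16, "tz": -0.24, "turn": 0},
    {"hand": 1.5, "tx": 0, "ty": 1.1, "tz": -0.43, "turn": 0},
    {"hand": 1.5, "tx": 0, "ty": 1.01, "tz": -0.62, "turn": 0},
  ],
)

```text
time_s: 10.18
position: [0.6288, 0.0085, 0.0923]
ee_rot: [-0.002, 0.707, 0.707, -0.003]
wrist_force: [-2.1, -1.1, -0.3]
opening: 0.0262
grasp_force: 60.3
```

>>> carry_out(
  series=[
    {"hand": 1.5, "tx": 0, "ty": 0.89, "tz": -0.79, "turn": 0},
    {"hand": 1.5, "tx": 0, "ty": 0.74, "tz": -0.93, "turn": 0},
    {"hand": 1.5, "tx": 0, "ty": 0.57, "tz": -1.04, "turn": 0},
  ],
)

```text
time_s: 10.43
position: [0.6531, 0.0083, 0.119]
ee_rot: [-0.001, 0.707, 0.707, -0.0]
wrist_force: [7.3, -1.6, -6.5]
opening: 0.0264
grasp_force: 59.9
```

>>> carry_out(
  series=[
    {"hand": 1.5, "tx": 0, "ty": 0.37, "tz": -1.12, "turn": 0},
    {"hand": 1.5, "tx": 0, "ty": 0.18, "tz": -1.17, "turn": 0},
    {"hand": 1.5, "tx": 0, "ty": -0.03, "tz": -1.19, "turn": 0},
  ],
)

```text
time_s: 10.68
position: [0.6605, 0.0083, 0.1556]
ee_rot: [0.001, 0.707, 0.707, 0.002]
wrist_force: [9.8, -0.9, -3.7]
opening: 0.0262
grasp_force: 60.2
```

>>> carry_out(
  series=[
    {"hand": 1.5, "tx": 0, "ty": -0.24, "tz": -1.16, "turn": 0},
    {"hand": 1.5, "tx": 0, "ty": -0.43, "tz": -1.1, "turn": 0},
    {"hand": 1.5, "tx": 0, "ty": -0.62, "tz": -1.01, "turn": 0},
  ],
)

```text
time_s: 10.93
position: [0.648, 0.0083, 0.1896]
ee_rot: [0.002, 0.707, 0.707, 0.002]
wrist_force: [8.4, -1.7, -0.6]
opening: 0.0262
grasp_force: 60.6
```

>>> carry_out(
  series=[
    {"hand": 1.5, "tx": 0, "ty": -0.79, "tz": -0.89, "turn": 0},
    {"hand": 1.5, "tx": 0, "ty": -0.93, "tz": -0.74, "turn": 0},
    {"hand": 1.5, "tx": 0, "ty": -1.04, "tz": -0.57, "turn": 0},
  ],
)

```text
time_s: 11.18
position: [0.6202, 0.0085, 0.2123]
ee_rot: [0.002, 0.707, 0.707, 0.002]
wrist_force: [8.0, -1.2, 0.2]
opening: 0.0261
grasp_force: 60.8
```

>>> carry_out(
  series=[
    {"hand": 1.5, "tx": 0, "ty": -1.12, "tz": -0.37, "turn": 0},
    {"hand": 1.5, "tx": 0, "ty": -1.17, "tz": -0.18, "turn": 0},
    {"hand": 1.5, "tx": 0, "ty": -1.19, "tz": 0.03, "turn": 0},
  ],
)

```text
time_s: 11.43
position: [0.5848, 0.0087, 0.2176]
ee_rot: [0.002, 0.707, 0.707, 0.002]
wrist_force: [6.5, -1.2, 0.6]
opening: 0.0262
grasp_force: 61.0
```

```bash
cat > fit.py <<'E'
import numpy as np
from scipy.optimize import least_squares
# x z Fx Fz dir
D=np.array([[.6193,.2127,.3,2.6,1],[.6476,.1904,.7,4,1],[.6605,.1569,3,4.9,1],[.6546,.1214,3.8,5,1],[.6315,.0939,1.5,11.7,1],[.5999,.0822,5,11.1,1],
[.5658,.0875,9.2,8.1,1],[.5382,.1094,10.7,1.9,1],[.5251,.1419,12.3,-2.3,1],[.5297,.1759,11.1,-8.4,1],[.549,.2022,1.8,-4.1,1],[.5815,.2169,-2.3,7.6,1],
[.5518,.2044,7.7,.2,-1],[.53,.1764,11.3,1.7,-1],[.5252,.1418,8.7,5.2,-1],[.5383,.1092,6,8.1,-1],[.5656,.0874,4.2,13.7,-1],[.5987,.082,-3.4,16.4,-1],
[.6288,.0923,-2.1,-.3,-1],[.6531,.119,7.3,-6.5,-1],[.6605,.1556,9.8,-3.7,-1],[.648,.1896,8.4,-.6,-1],[.6202,.2123,8,.2,-1],[.5848,.2176,6.5,.6,-1]])
x,z,Fx,Fz,d=D.T
c=least_squares(lambda p:np.hypot(x-p[0],z-p[1])-p[2],[.59,.15,.068]); cx,cz,r=c.x
print("circle",c.x.round(4),"rms mm",1e3*np.sqrt(np.mean(c.fun**2)))
th=np.arctan2(x-cx,z-cz)
T=-(Fx*np.cos(th)-Fz*np.sin(th)); R=Fx*np.sin(th)+Fz*np.cos(th)
def fit(m,bias=(0,0)):
    t=T[m]+bias[0]*np.cos(th[m])-bias[1]*np.sin(th[m])
    A=np.c_[d[m],np.sin(th[m]),np.cos(th[m])]
    s=np.linalg.lstsq(A,t,rcond=None)[0]; res=t-A@s
    # torque = K sin(th-thd), thd: handle angle with weight down
    return s[0],np.hypot(s[1],s[2]),np.degrees(np.arctan2(-s[2],s[1])),res
if __name__=="__main__":
    for a in zip(np.degrees(th).round(),d,T.round(1),R.round(1),fit(np.ones(24,bool))[3].round(1)): print(*a)
    for m in (d!=0,d>0,d<0): f=fit(m); print("drag %.2f amp %.2f thd %.1f rms %.2f"%(f[0],f[1],f[2],f[3].std()))
    print(fit(d!=0,(-.25,.34))[:3])
E
python3 fit.py
```

```text
circle [0.5927 0.15   0.0681] rms mm 0.09331386382855639
23.0 1.0 0.7 2.5 -1.1
54.0 1.0 2.8 2.9 -0.1
84.0 1.0 4.6 3.5 0.2
115.0 1.0 6.1 1.4 0.4
145.0 1.0 7.9 -8.8 1.2
174.0 1.0 6.1 -10.5 -0.7
-157.0 1.0 5.2 -11.1 -1.2
-127.0 1.0 4.9 -9.7 -0.5
-97.0 1.0 3.7 -11.9 -0.2
-68.0 1.0 3.5 -13.5 0.9
-40.0 1.0 1.3 -4.3 -0.5
-10.0 1.0 1.0 7.9 -0.3
-37.0 -1.0 -6.3 -4.5 0.3
-67.0 -1.0 -6.0 -9.8 -0.3
-97.0 -1.0 -4.1 -9.3 0.2
-127.0 -1.0 -2.9 -9.7 -0.0
-157.0 -1.0 -1.6 -14.2 0.2
175.0 -1.0 -2.0 -16.6 -0.6
148.0 -1.0 -1.9 -0.9 -0.4
117.0 -1.0 -2.5 9.5 -0.0
85.0 -1.0 -4.5 9.5 -0.6
54.0 -1.0 -5.4 6.5 -0.1
24.0 -1.0 -7.2 3.4 -0.8
-7.0 -1.0 -6.5 -0.2 0.4
drag 4.12 amp 2.77 thd 80.0 rms 0.57
drag 3.97 amp 2.88 thd 75.7 rms 0.69
drag 4.27 amp 2.68 thd 84.9 rms 0.33
(np.float64(4.121635164706871), np.float64(2.984446849694702), np.float64(87.30604864724151))
```

```bash
python3 - <<'E'
from rows import rows
for r in rows(-7,81,11): print(*map(float,r))
from workcell import env
print(env.get_obs()["position"])
E
```

```text
1.3 -0.03
1.29 0.21
1.22 0.46
1.11 0.68
0.96 0.88
0.78 1.05
0.56 1.17
0.33 1.27
[0.58478879 0.00874441 0.2175997 ]
```

>>> carry_out(
  series=[
    {"hand": 1.5, "tx": 0, "ty": 1.32, "tz": -0.03, "turn": 0},
    {"hand": 1.5, "tx": 0, "ty": 1.31, "tz": 0.21, "turn": 0},
    {"hand": 1.5, "tx": 0, "ty": 1.24, "tz": 0.46, "turn": 0},
    {"hand": 1.5, "tx": 0, "ty": 1.13, "tz": 0.68, "turn": 0},
  ],
)

```text
time_s: 11.77
position: [0.634, 0.0084, 0.2041]
ee_rot: [0.001, 0.707, 0.707, 0.0]
wrist_force: [1.2, -1.0, 4.1]
opening: 0.0262
grasp_force: 61.7
```

>>> carry_out(
  series=[
    {"hand": 1.5, "tx": 0, "ty": 0.98, "tz": 0.88, "turn": 0},
    {"hand": 1.5, "tx": 0, "ty": 0.8, "tz": 1.05, "turn": 0},
    {"hand": 1.5, "tx": 0, "ty": 0.58, "tz": 1.17, "turn": 0},
    {"hand": 1.5, "tx": 0, "ty": 0.34, "tz": 1.27, "turn": 0},
  ],
)

```text
time_s: 12.1
position: [0.6604, 0.0082, 0.1587]
ee_rot: [-0.0, 0.707, 0.707, -0.001]
wrist_force: [-1.8, -3.2, 3.9]
opening: 0.026
grasp_force: 61.7
```

>>> carry_out(
  series=[
    {"hand": 1.5, "tx": 0, "ty": 0, "tz": 0, "turn": 0},
    {"hand": 1.5, "tx": 0, "ty": 0, "tz": 0, "turn": 0},
    {"hand": 1.5, "tx": 0, "ty": 0, "tz": 0, "turn": 0},
    {"hand": 1.5, "tx": 0, "ty": 0, "tz": 0, "turn": 0},
  ],
)

```text
time_s: 12.43
position: [0.6603, 0.0083, 0.1577]
ee_rot: [-0.0, 0.707, 0.707, -0.0]
wrist_force: [6.3, -2.4, -3.1]
opening: 0.0263
grasp_force: 61.3
```

>>> carry_out(
  series=[
    {"hand": 7, "tx": 0, "ty": 0, "tz": 0, "turn": 0},
    {"hand": 7, "tx": 0, "ty": 0, "tz": 0, "turn": 0},
    {"hand": 7, "tx": 0, "ty": 0, "tz": 0, "turn": 0},
    {"hand": 7, "tx": 0, "ty": 0, "tz": 0, "turn": 0},
    {"hand": 7, "tx": 0, "ty": 0, "tz": 0, "turn": 0},
    {"hand": 7, "tx": 0, "ty": 0, "tz": 0, "turn": 0},
    {"hand": 7, "tx": 0, "ty": 0, "tz": 0, "turn": 0},
    {"hand": 7, "tx": 0, "ty": 0, "tz": 0, "turn": 0},
  ],
)

```text
time_s: 13.1
position: [0.6603, 0.0088, 0.1601]
ee_rot: [0.0, 0.707, 0.707, -0.0]
wrist_force: [0.1, -0.4, 0.1]
opening: 0.0697
grasp_force: 0.0
```

```bash
cat > bias.py <<'E'
from workcell import env
import numpy as np
f=[]
for i in range(24):
    env.snapshot("side"); f.append(env.get_obs()["wrist_force"])
f=np.array(f); print("mean",f.mean(0).round(3),"std",f.std(0).round(2)); o=env.get_obs(); print(f[:,2].round(1),o["position"].round(4),o["opening"],o["time_s"])
E
python3 bias.py
```

```text
mean [-0.033 -0.082 -0.137] std [0.55 0.53 0.49]
[ 1.   0.1  0.6  0.2 -0.6  0.1 -0.3 -0.4 -0.6 -0.2 -1.  -0.3 -0.2 -1.
 -0.3 -0.5  0.3  0.6  0.1  0.   0.3 -0.6 -0.1 -0.6] [0.6604 0.0087 0.1601] 0.07013595517320136 14.3
```

The fit gives the weight straight down with the handle at about 80° (drag 0.28 N m, amplitude 0.19 N m, both as specified). The sensor bias measured in free air is about 0. I regrip and ease the handle from about 83.5° to 80°.

>>> carry_out(
  series=[
    {"hand": 1.5, "tx": -0.2, "ty": 0, "tz": 0, "turn": 0},
    {"hand": 1.5, "tx": 0, "ty": 0, "tz": 0, "turn": 0},
    {"hand": 1.5, "tx": 0, "ty": 0, "tz": 0, "turn": 0},
    {"hand": 1.5, "tx": 0, "ty": 0, "tz": 0, "turn": 0},
    {"hand": 1.5, "tx": 0, "ty": 0, "tz": 0, "turn": 0},
    {"hand": 1.5, "tx": 0, "ty": 0, "tz": 0, "turn": 0},
    {"hand": 1.5, "tx": 0, "ty": 0, "tz": 0, "turn": 0},
    {"hand": 1.5, "tx": 0, "ty": 0, "tz": 0, "turn": 0},
    {"hand": 1.5, "tx": 0, "ty": 0, "tz": 0, "turn": 0},
    {"hand": 1.5, "tx": 0, "ty": 0, "tz": 0, "turn": 0},
  ],
)

```text
time_s: 15.13
position: [0.6604, 0.0066, 0.1602]
ee_rot: [0.0, 0.707, 0.707, -0.0]
wrist_force: [0.7, -0.8, 0.8]
opening: 0.026
grasp_force: 58.9
```

>>> carry_out(
  series=[
    {"hand": 1.5, "tx": 0, "ty": 0, "tz": -0.2, "turn": 0},
    {"hand": 1.5, "tx": 0, "ty": 0, "tz": -0.2, "turn": 0},
    {"hand": 1.5, "tx": 0, "ty": 0, "tz": -0.2, "turn": 0},
    {"hand": 1.5, "tx": 0, "ty": 0, "tz": 0, "turn": 0},
    {"hand": 1.5, "tx": 0, "ty": 0, "tz": 0, "turn": 0},
    {"hand": 1.5, "tx": 0, "ty": 0, "tz": 0, "turn": 0},
  ],
)

```text
time_s: 15.63
position: [0.6597, 0.0066, 0.1658]
ee_rot: [-0.0, 0.707, 0.707, -0.001]
wrist_force: [-1.7, -1.8, -2.1]
opening: 0.0259
grasp_force: 59.4
```

```bash
python3 - <<'E'
from workcell import env
import cv2,numpy as np
for n in ("side","top"):
    p=env.snapshot(n); cv2.imwrite(f"pics/{n}3.png",cv2.resize(p["pixels"][90:240,180:380,::-1],(800,600),interpolation=cv2.INTER_CUBIC))
    for q in ("wheel_axis","handle_mid"):
        for r in env.place_of(q,p)[:1]: print(n,q,np.round(r["point"],4),round(r["conf"],2))
o=env.get_obs();print(o["position"],o["wrist_force"],o["grasp_force"])
E
```

```text
side wheel_axis [0.5925 0.0046 0.1504] 0.94
side handle_mid [0.6599 0.008  0.1596] 0.55
top wheel_axis [ 0.7465 -0.074  -0.0035] 0.35
[0.65966701 0.00655304 0.16579661] [-4.07242728 -1.97660168 -2.0773368 ] 59.476414918899536
```

View pics/side3.png

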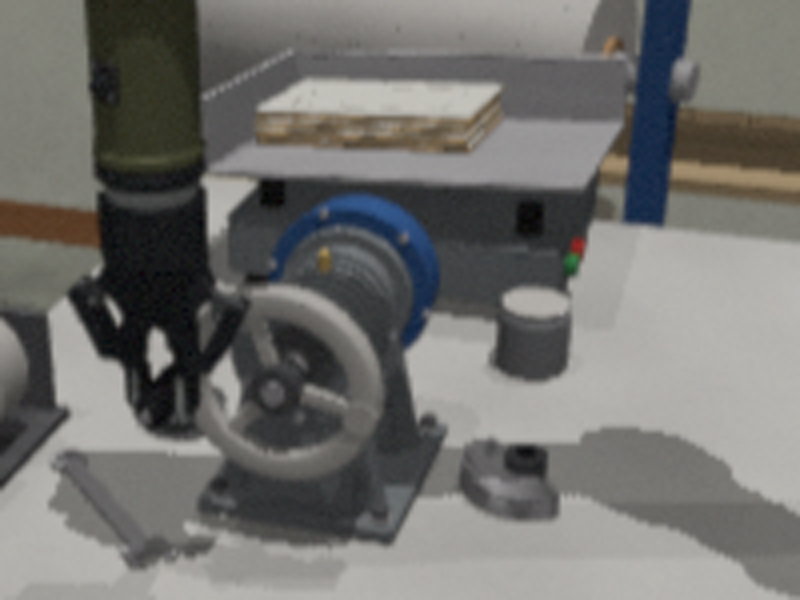

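The crop shows the fingers closed on the handle at about (170,400), on the drive's +x side, with the handle at roughly 79°. The bystanders in view are undisturbed and the wheel is still, so I hand in.

```bash
python3 -c "
from workcell import env
print(env.sign_off())"
```

```text
the job is handed in; nothing more can be done
None
```

The job is handed in with the handle gripped and the wheel still at about 79°, close to the 80° (uncertain by about 4°) at which I felt the weight straight down; no verdict came back, and I moved none of the bystanders.

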